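Take the inside depth of a leather-hard pot before trimming

TASK

Take the inside depth of the straight-sided pot before it is trimmed: set the depth gauge's crossbar flat across its rim with the probe over the middle, and lower the probe gently until its foot rests on the pot's floor, touching but not denting the damp clay. Then press the lock lever gently down all the way so the probe stays at that height. Leave the gauge standing there, locked and touching bottom, without bumping the soft pot or disturbing anything else.

Things in the scene. Friction and masses are not known exactly. Their poses are not given: they have to be found in the camera images.
- gauge: Depth gauge, loose, 0.52 kg in all: aluminium crossbar 220 (its x axis) x 36 x 12 mm with a grey boss 40 x 30 mm, 26 mm tall, on its middle; a steel probe slides upright through both; a steel lock lever is hinged on the boss's +x side. Starts standing on the table, probe fully raised, lever open. Origin: centre of the bar's underside, under the probe; z up.
- probe: The gauge's sliding probe: 8 mm steel rod, round dark knob on top (19 mm across, 24 mm tall), brass foot 12 mm across. Origin: knob centre; the foot's underside is 158 mm straight below. Fully raised, the origin is 160 mm above the bar's underside, at a stop by which the gauge can be carried; slides 105 mm down. Bushing drag 1.5 N: stays where it is left.
- lock (a joint): Lock lever of the gauge, rad: starts open at 0 to 0.06 (sloping up about 30 degrees over the bar's +x half); 0.55 is fully down, level along the bar. Its pin lies across the bar, 28 mm to +x of the probe's axis, 30 mm above the bar's underside. Stays where left; 2 to 5 N down near its tip closes it (the rim bears 30 N at most). From about 0.14 on its cam presses a shoe on the probe and clamps it.
- lock_tip (a point): Upper face of the lock lever (16 mm wide, 6 mm thick) near its free end, 55 mm from the pin. With the lever fully down this point is 83 mm from the probe's axis and 36 mm above the bar's underside.
- pot: Straight-sided pot of grey damp clay, stuck on its round plywood bat (180 x 14 mm), immovable. 140 mm across outside, wall 8 mm, rim 109 mm above the table. Flat floor of unknown thickness, 8 to 20 mm, so 75 to 87 mm deep inside; the clay gives about 0.1 mm per N under the foot and dents over 12 N. Origin: on the table under its middle; z up. (The low flaring bowl on a like bat is not the one.)
- jar_red: Bystander, to be left alone: white glaze jar, red cap, 68 x 100 mm. Origin: underside centre.
- jar_blue: Bystander, to be left alone: white glaze jar, blue cap, 68 x 105 mm. Origin: underside centre.
- jar_green: Bystander, to be left alone: clear glaze jar, green cap, 68 x 100 mm. Origin: underside centre.
- pinch_pot: Bystander, to be left alone: small green bowl, 76 mm across, 55 mm tall. Origin: underside centre.
- turned_foot: Bystander, to be left alone: small bisque stand, 60 mm across, 30 mm tall. Origin: underside centre.
- trimmer: Bystander, to be left alone: loop trimming tool, 160 mm long, lying flat. Origin: underside centre.
- rib: Bystander, to be left alone: flat wooden rib 90 x 50 x 6 mm. Origin: underside centre.
Mind the look-alikes: they are no part of the job. Leave any green or pink look-alike of the gauge alone.

How it is judged (in metres and radians):
On the way, in this order (a step that is already met when the one before it is completed fails the run):
1. the crossbar lies flat across the pot's rim, the probe over the middle of the pot, the lock still open (z of gauge in the frame of pot between 0.106 and 0.112 m and horizontal distance between gauge and pot below 0.02 m and angle between gauge's own z axis and vertical below 0.04 rad and contact force between gauge and pot above 0.3 N and value of joint lock below 0.12 rad), for 0.15 s.
2. the probe's foot touches the pot's floor while the lock is still open (contact force between probe and pot above 0.3 N and value of joint lock below 0.12 rad), for 0.2 s.
3. the lock lever is pressed down all the way with the foot still touching (contact force between probe and pot above 0.1 N and value of joint lock above 0.48 rad), for 0.2 s.
At the end, for the whole second after the job is handed in: The gauge stands at rest with its crossbar flat on the pot's rim (within 3 mm of the rim's height, under 0.04 rad of tilt), its probe within 20 mm of the middle of the pot, the probe's foot touching the pot's floor (more than 0.1 N), and the lock lever down (beyond 0.48 of 0.55 rad) (all of step 3 and z of gauge in the frame of pot between 0.106 and 0.112 m and horizontal distance between gauge and pot below 0.02 m and angle between gauge's own z axis and vertical below 0.04 rad and linear speed of gauge below 0.01 m/s).
It fails at once if the probe's foot presses the damp clay with more than 12 N (it dents) (contact force between probe and pot above 12 N).
It fails at once if the gauge bears on the pot with more than 30 N in all (contact force between gauge and pot above 30 N).
It fails at once if the robot itself bumps the pot with more than 8 N (contact force between any of the arm, the fingers and pot above 8 N).
It fails at once if a bystander is shifted by more than 20 mm (distance of any of jar_red, jar_blue, jar_green, pinch_pot, turned_foot, trimmer, rib from where it was at the start of the episode above 0.02 m).
It also fails if it takes over 67 s, if anything falls off the work surface, if the arm or the gripper's body presses on something with over 40 N, if the wrist force passes 120 N, or if a joint passes its speed limit or range.

ROBOT

A 6-joint arm with a two-finger parallel gripper is mounted at the origin on the work surface. World frame = base frame: x ahead of the robot, y to its left, z up, the work surface at z = 0. Lengths are in m, angles in degrees, forces in N, time in s.
With the tool pointing down it reaches from about 0.3 to 0.75 m from the base axis. Payload 8.5 kg.
Tool frame: the origin (TCP) lies between the finger pads; the fingertips stand 19 mm ahead of it and the grasp point (between the pads) is the TCP; z points along the fingers, y is the line along which they close (so a half turn about z gives the same grasp; the last joint's range is limited). The gripper opens to 85 mm and grips with 20 to 120 N. Pads are 22 mm wide; open, the fingers measure 114 mm over their backs; the gripper's body (76 mm by 85 mm) begins 54 mm behind the grasp point. The pads swing forward as they close: fully open they stand 13 mm farther back than shut.
Start: joints at [51.377, 21.807, 74.336, -0, 83.858, -12.336], TCP at [0.244, 0.493, 0.25] pointing down, gripper open.
Joint ranges: [-178.18, 178.18], [-50.72, 133.34], [12.68, 142.11], [-81.47, 261.47], [9.98, 163.14], [-165.26, 165.26]. Speed limits (degrees/s): [136.94, 136.94, 180, 180, 180, 180].

INTERFACE

Orientations are given as a 3x3 rotation matrix whose columns are the frame's x, y, z axes.
In Python, from rig import env, optics gives the robot as it stands.
- The arm moves only by the tool arm_command, never from a script. Its argument "commands" is one flat list of numbers, 7 for each row, row after row: the closure, from -1 (fully open) to 1 (shut), so that 0 is half open, then the shift along the tool's x, y, z as a fraction of full scale, then the turn, a rotation vector about the tool's x, y, z as a fraction of full scale. A call has 1 to 12 rows; each row is the pose to reach, as a shift and turn from the pose commanded when the call began, along the tool's axes at that moment; what a row does not reach only later rows make up. Full scale, the value 1, is 500 mm for a shift and 120 degrees for a turn. A row lasts 1/12 s, in which the tool goes at most 41.7 mm and 7.16 degrees, less where a joint would pass 70% of its speed; a pose out of reach is approached as far as the arm can. A call with a number of a shift or a turn outside -1 to 1 is refused whole. A call with a gripper value outside its range is refused whole. The fingers move at their own pace and stop on an object; "newtons" is the grip in N (left out, the last holds). Time passes only in rows, so rows that repeat a pose let the fingers close. It gives the time, the measured TCP pose, the force, the opening and the grip force at its end, in the units of the state.
- env.observe(): the state, without advancing time (a new reading comes with each control period).
- optics.get_image(name): name is "side" or "top" or "wrist"; returns a dict with "image" (384x512x3 uint8, red, green, blue), "intrinsics" (3x3 intrinsics, pixels), "origin" and "orientation" of the camera in the world; the wrist camera has in their place "tool_from_camera" (4x4, takes a point from camera to tool coordinates, whose origin is the TCP and whose axes are the flange's). Camera axes: x right, y down, z forward; pixel columns grow to the right and rows downward; lengths in m; the calibration is good to about 2 mm. A picture is of the moment at which its call begins: read the wrist's pose just before it. There is no depth.
- env.close_job(): hands the job in; it is judged then, once.
The state is a dict: "time_s": time; "q": joint angles; "qvel": joint speeds; "joint_efforts": joint torques, N m; "position": TCP position; "tool_rot": TCP orientation; "ft_force": force on the tool from outside, world axes, zero at the start; "wrist_torque": the same for the moment, N m; "grip_width": finger opening in m; "gripper_force": force on a finger pad.
Only numpy, scipy, OpenCV 4.12 (cv2) and the standard library are available. Lean on these libraries where they do the work, as an engineer would, in place of code of your own. Each camera call takes 0.05 s, during which the arm holds its last target. There are 200 camera calls.

## Working session

There is one attempt and no reset: what is moved stays moved. The work goes in short steps, Python scripts to look and compute and a tool call to move; the robot and the scene stay as the last step left them, time stands still between calls to the robot, and variables do not carry over. Pictures are saved under pics/ and viewed, at most 10 in all, crops included, and the job is handed in when it is done.

Besides the shell and the picture viewer there is one more tool, called after "Call:" as name(argument=value, ...) on one line, values as JSON. arm_command: Moves the arm, as the interface text tells. Shift numbers are shares of 500 mm and turn numbers shares of 120 degrees, none past 1 either way. Its arguments: {"type":"object","properties":{"commands":{"type":"array","items":{"type":"number"}},"newtons":{"type":"number"}},"required":["commands"]}

```bash
mkdir -p pics; ls; cat > h.py <<'E'
import numpy as np,cv2
from rig import env,optics
def ray(c,u,v):
    K=c["intrinsics"];d=np.linalg.inv(K)@[u,v,1];return np.array(c["origin"]),np.array(c["orientation"])@d
def atz(c,u,v,z):
    o,d=ray(c,u,v);return o+d*(z-o[2])/d[2]
def proj(c,p):
    q=np.array(c["orientation"]).T@(np.array(p)-c["origin"]);k=np.array(c["intrinsics"])@q;return k[:2]/k[2]
E
python3 - <<'E'
from h import *
import pickle
d={n:optics.get_image(n) for n in("top","side")}
pickle.dump(d,open("c0.pkl","wb"))
for n in d:
    cv2.imwrite(f"pics/{n}0.png",cv2.resize(d[n]["image"][:,:,::-1],(800,600),interpolation=cv2.INTER_CUBIC)); print(n,d[n]["origin"],d[n]["orientation"],d[n]["intrinsics"])
s=env.observe();print(s["time_s"],s["position"],s["tool_rot"],s["ft_force"])
E
```

```text
pics
top [ 0.18791752 -0.02326945  1.55731445] [[-0.02009216 -0.98019684  0.1970037 ]
 [-0.99962767  0.02333329  0.01414461]
 [-0.01846125 -0.19664616 -0.9803007 ]] [[462.54031215   0.         253.2770678 ]
 [  0.         462.54031215 188.96899646]
 [  0.           0.           1.        ]]
side [0.03371463 1.07250907 1.27034546] [[-0.92332009 -0.27668502  0.26631826]
 [-0.38383958  0.64298895 -0.6627461 ]
 [ 0.01213221 -0.71415027 -0.69988727]] [[467.14813581   0.         252.90352429]
 [  0.         467.14813581 195.62194465]
 [  0.           0.           1.        ]]
0.1 [0.24342744 0.4929344  0.24975642] [[-8.96585690e-01  4.42869503e-01 -8.38508050e-04]
 [ 4.42870199e-01  8.96585145e-01 -1.03158515e-03]
 [ 2.94936258e-04 -1.29625471e-03 -9.99999116e-01]] [-0.85760253 -0.20385626 -0.69158571]
```

View pics/top0.png

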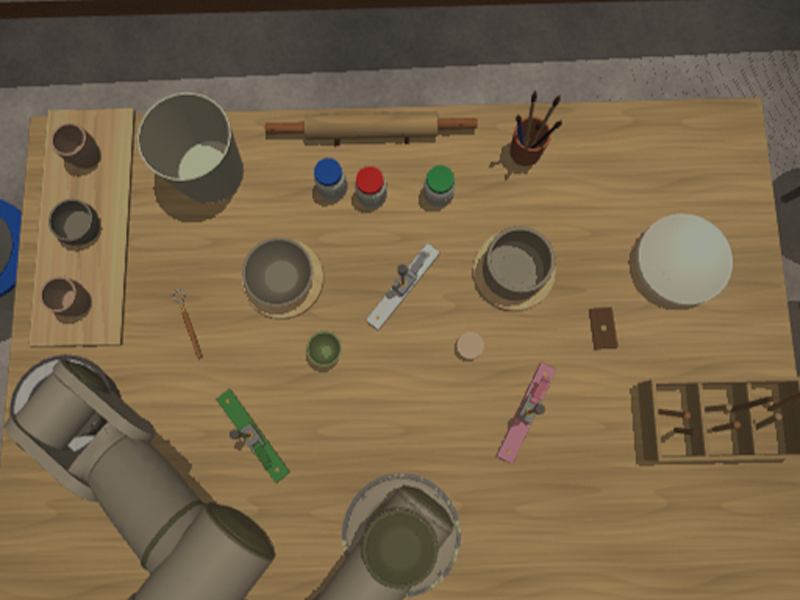

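View pics/side0.png

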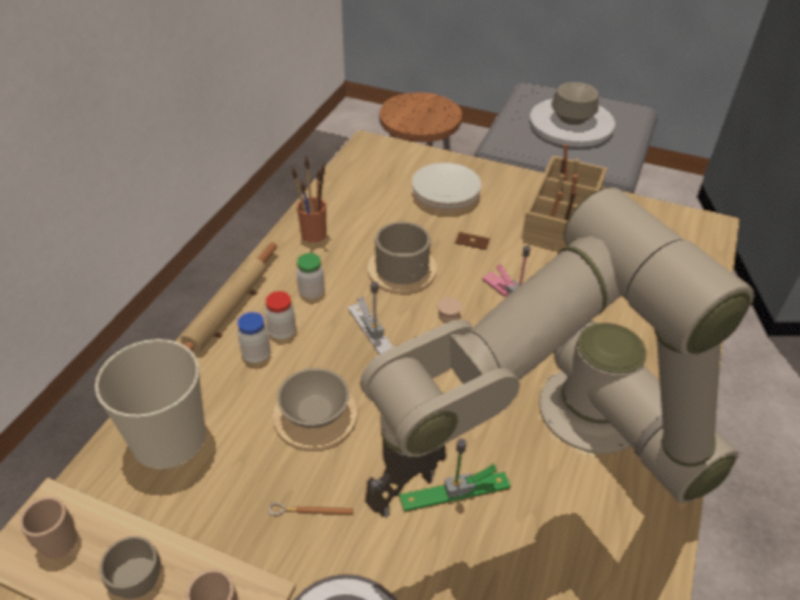

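Top view: pot at about (518,265), and the aluminium gauge's bar runs from (374,322) to (432,250), with its knob at (403,270). The flaring bowl is at (278,275). Next I zoom in on the gauge and pot.

```bash
python3 - <<'E'
from h import *
import pickle
d=pickle.load(open("c0.pkl","rb"))
a=d["top"]["image"][145:220,225:285,::-1]; b=d["side"]["image"][170:235,215:275,::-1]; p=d["top"]["image"][140:202,298:360,::-1]
f=lambda i:cv2.resize(i,(400,500) if i is a else (400,433) if i is b else (400,400),interpolation=cv2.INTER_CUBIC)
def g(i):
    i=f(i);return cv2.resize(cv2.copyMakeBorder(i,0,500-i.shape[0],0,0,cv2.BORDER_CONSTANT),(400,500))
cv2.imwrite("pics/z0.png",np.hstack([g(a),g(p)]))
c=d["top"]
for n,u,v,z in [("barend1",374*.64,322*.64,.012),("barend2",432*.64,250*.64,.012),("knob",403*.64,270*.64,.16),("potrim",518*.64,263*.64,.109),("jarred",370*.64,180*.64,.1),("green",440*.64,178*.64,.1),("foot",469*.64,345*.64,.03)]: print(n,atz(c,u,v,z).round(4))
E
```

```text
barend1 [0.4405 0.0473 0.012 ]
barend2 [ 0.5984 -0.083   0.012 ]
knob [ 0.5195 -0.0185  0.16  ]
potrim [ 0.5406 -0.2551  0.109 ]
jarred [0.732  0.0475 0.1   ]
green [ 0.7325 -0.1013  0.1   ]
foot [ 0.3835 -0.1545  0.03  ]
```

View pics/z0.png

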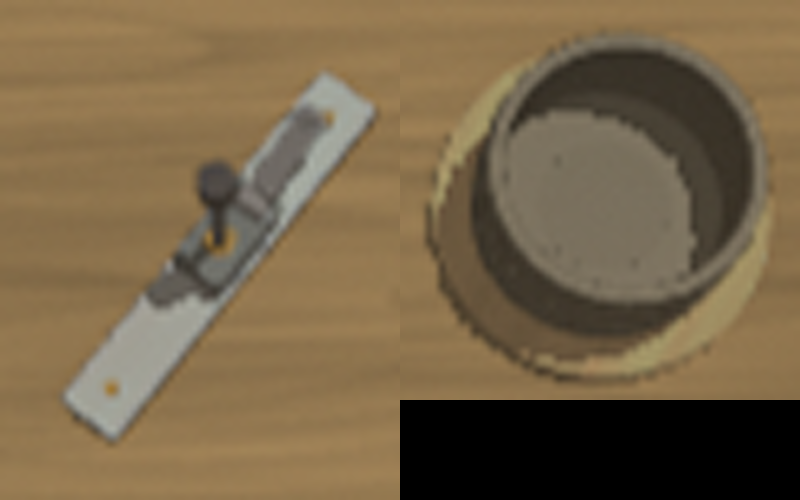

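The crop shows the lever over the bar's upper-right half, so gauge +x points there. Bar corners are at crop pixels (322,72), (376,107), (113,440) and (64,398), and the knob is at (217,185). The pot rim's outer ellipse spans about 488–768 × 33–303.

```bash
python3 - <<'E'
from h import *
import pickle
from scipy.spatial.transform import Rotation as R
d=pickle.load(open("c0.pkl","rb"));c=d["top"];s=400/60
cs=[atz(c,225+u/s-.5,145+v/s-.5,.012) for u,v in[(322,72),(376,107),(113,438),(64,397)]]
print([np.linalg.norm(cs[i]-cs[(i+1)%4]).round(4) for i in range(4)],np.mean(cs,0)[:2].round(4))
ax=(cs[0]+cs[1]-cs[2]-cs[3])/2;yaw=np.degrees(np.arctan2(ax[1],ax[0]));print("yaw",yaw)
k=atz(c,225+217/s-.5,145+185/s-.5,.16);print("knob",k.round(4))
b=atz(c,225+221/s-.5,145+240/s-.5,.038);print("bossguide",b.round(4))
s=400/62
t=[atz(c,298+u/s-.5,140+v/s-.5,.109) for u,v in[(488,168),(768,168),(628,33),(628,303)]]
print("pot",np.array(t).round(4),np.mean(t,0).round(4))
# tool: y axis along gauge y, z down
gx=np.radians(yaw);X=np.array([np.cos(gx),np.sin(gx),0]);Y=np.array([-X[1],X[0],0])
st=env.observe();T=np.array(st["tool_rot"])
for sg in(1,-1):
    D=np.column_stack([-sg*X,sg*Y,[0,0,-1]]) ;print(np.linalg.det(D),"rotvec deg",np.degrees(R.from_matrix(T.T@D).as_rotvec()).round(2))
kk=np.mean(cs,0);kk[2]=.3
print("shift tool mm for (gauge,z.3)",(T.T@(kk-st["position"])*1000).round(1))
E
```

```text
[np.float64(0.0336), np.float64(0.2192), np.float64(0.0328), np.float64(0.2158)] [ 0.5214 -0.0159]
yaw -39.12943744756552
knob [ 0.5214 -0.0159  0.16  ]
bossguide [ 0.5219 -0.0166  0.038 ]
pot [[ 0.5465 -0.3888  0.109 ]
 [ 0.5431 -0.5272  0.109 ]
 [ 0.6145 -0.4636  0.109 ]
 [ 0.4764 -0.4526  0.109 ]] [ 0.5451 -0.458   0.109 ]
1.0 rotvec deg [-8.000e-02 -1.000e-02  1.284e+01]
1.0 rotvec deg [ 1.0000e-02 -1.1000e-01 -1.6716e+02]
shift tool mm for (gauge,z.3) [-474.6 -333.1  -50. ]
```

Call:
arm_command(commands=[-1, -0.55, -0.38, -0.14, 0, 0, 0.05, -1, -0.55, -0.38, -0.14, 0, 0, 0.107, -1, -0.55, -0.38, -0.14, 0, 0, 0.107, -1, -0.55, -0.38, -0.14, 0, 0, 0.107, -1, -0.55, -0.38, -0.14, 0, 0, 0.107, -1, -0.55, -0.38, -0.14, 0, 0, 0.107, -1, -0.55, -0.38, -0.14, 0, 0, 0.107, -1, -0.55, -0.38, -0.14, 0, 0, 0.107, -1, -0.55, -0.38, -0.14, 0, 0, 0.107, -1, -0.55, -0.38, -0.14, 0, 0, 0.107, -1, -0.55, -0.38, -0.14, 0, 0, 0.107, -1, -0.55, -0.38, -0.14, 0, 0, 0.107], newtons=30)

```text
time_s: 1.1
position: [0.4052, 0.2019, 0.3199]
tool_rot: [[-0.777, 0.63, -0.001], [0.63, 0.777, 0.0], [0.001, -0.001, -1.0]]
ft_force: [0.4, -0.2, -0.2]
grip_width: 0.0853
gripper_force: 0.0
```

```bash
cat >> h.py <<'E'
from scipy.spatial.transform import Rotation as R
def plan(p,yaw):
    """shares of full scale to TCP p (m), gauge yaw deg, tool y along gauge y"""
    s=env.observe();T=np.array(s["tool_rot"]);a=np.radians(yaw);X=np.array([np.cos(a),np.sin(a),0])
    D=np.column_stack([-X,[-X[1],X[0],0],[0,0,-1]])
    print("t",round(s["time_s"],2),"pos",np.round(s["position"],4),"ft",np.round(s["ft_force"],2),"w",round(s["grip_width"],4),s["gripper_force"])
    print("shift",(T.T@(np.array(p)-s["position"])/.5).round(4),"turn",(np.degrees(R.from_matrix(T.T@D).as_rotvec())/120).round(4))
E
python3 - <<'E'
from h import *
import pickle
c=pickle.load(open("c0.pkl","rb"))["top"]
s=400/62
t=[atz(c,298+u/s-.5,140+v/s-.5,.109) for u,v in[(88,168),(368,168),(228,33),(228,303)]]
print("pot",np.array(t).round(4),np.mean(t,0).round(4))
plan([.5214,-.0162,.32],-39.1)
w=optics.get_image("wrist");print(np.array(w["tool_from_camera"]).round(3))
E
```

```text
pot [[ 0.5515 -0.1902  0.109 ]
 [ 0.548  -0.3293  0.109 ]
 [ 0.6196 -0.2636  0.109 ]
 [ 0.4811 -0.2561  0.109 ]] [ 0.55   -0.2598  0.109 ]
t 1.1 pos [0.4052 0.2019 0.3199] ft [ 0.39 -0.21 -0.2 ] w 0.0853 0.0
shift [-0.4553 -0.1924 -0.0006] turn [-0.0003 -0.0005  0.0004]
[[ 0.    -0.961 -0.277  0.07 ]
 [ 1.     0.    -0.    -0.001]
 [ 0.    -0.277  0.961 -0.123]
 [ 0.     0.     0.     1.   ]]
```

Call:
arm_command(commands=[-1, -0.455, -0.192, 0, 0, 0, 0, -1, -0.455, -0.192, 0, 0, 0, 0, -1, -0.455, -0.192, 0, 0, 0, 0, -1, -0.455, -0.192, 0, 0, 0, 0, -1, -0.455, -0.192, 0, 0, 0, 0, -1, -0.455, -0.192, 0, 0, 0, 0, -1, -0.455, -0.192, 0, 0, 0, 0, -1, -0.455, -0.192, 0, 0, 0, 0, -1, -0.455, -0.192, 0, 0, 0, 0, -1, -0.455, -0.192, 0, 0, 0, 0])

```text
time_s: 1.98
position: [0.5214, -0.0153, 0.3205]
tool_rot: [[-0.777, 0.629, -0.0], [0.629, 0.777, 0.0], [0.0, 0.0, -1.0]]
ft_force: [0.8, -0.5, 1.5]
grip_width: 0.0856
gripper_force: 0.0
```

```bash
cat >> h.py <<'E'
def wrist():
    s=env.observe();w=optics.get_image("wrist");M=np.array(w["tool_from_camera"]);T=np.array(s["tool_rot"])
    w["orientation"]=T@M[:3,:3];w["origin"]=T@M[:3,3]+s["position"];return w
E
python3 - <<'E'
from h import *
import pickle
plan([.5214,-.0162,.165],-39.1)
w=wrist();pickle.dump(w,open("w1.pkl","wb"))
for p in([.5214,-.0162,.172],[.5214,-.0162,.148]):print(proj(w,p)*1.5)
cv2.imwrite("pics/w1.png",cv2.resize(w["image"][:,:,::-1],(768,576)))
E
```

```text
t 1.98 pos [ 0.5214 -0.0153  0.3205] ft [ 0.78 -0.49  1.52] w 0.0856 0.0
shift [-0.0012 -0.0014  0.3109] turn [ 0.0001 -0.0001  0.0009]
[382.24705826 278.48085762]
[382.23283516 268.59902702]
```

View pics/w1.png

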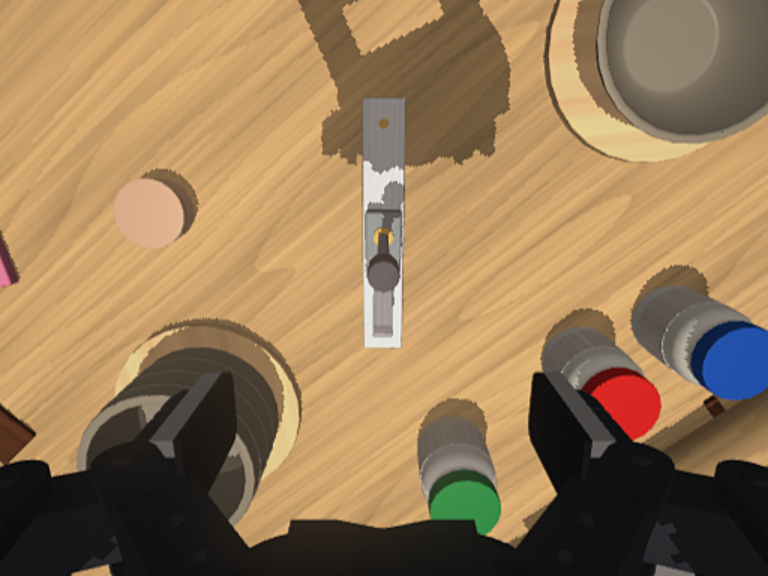

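The wrist view confirms it. The knob top is at (383,275) against a predicted (382,278), the bar is vertical in the image, and the lever side points image-down. Next I descend onto the knob.

Call:
arm_command(commands=[-1, -0.001, -0.001, 0.06, 0, 0, 0.001, -1, -0.001, -0.001, 0.12, 0, 0, 0.001, -1, -0.001, -0.001, 0.18, 0, 0, 0.001, -1, -0.001, -0.001, 0.22, 0, 0, 0.001, -1, -0.001, -0.001, 0.26, 0, 0, 0.001, -1, -0.001, -0.001, 0.29, 0, 0, 0.001, -1, -0.001, -0.001, 0.31, 0, 0, 0.001, -1, -0.001, -0.001, 0.32, 0, 0, 0.001, -1, -0.001, -0.001, 0.32, 0, 0, 0.001, -1, -0.001, -0.001, 0.32, 0, 0, 0.001])

```text
time_s: 2.87
position: [0.5221, -0.0172, 0.1609]
tool_rot: [[-0.775, 0.632, 0.001], [0.632, 0.775, -0.0], [-0.001, 0.0, -1.0]]
ft_force: [1.0, -0.1, 0.9]
grip_width: 0.0853
gripper_force: 0.0
```

```bash
python3 - <<'E'
from h import *
plan([.5214,-.0162,.160],-39.1)
w=wrist();print(proj(w,[.5214,-.0162,.172])*1.5)
cv2.imwrite("pics/w2.png",cv2.resize(w["image"][:,:,::-1],(768,576)))
E
```

```text
t 2.87 pos [ 0.5221 -0.0172  0.1609] ft [ 1.02 -0.08  0.91] w 0.0853 0.0
shift [0.0023 0.0008 0.0019] turn [ 0.0002  0.0004 -0.0008]
[386.70644896 429.08602509]
```

View pics/w2.png

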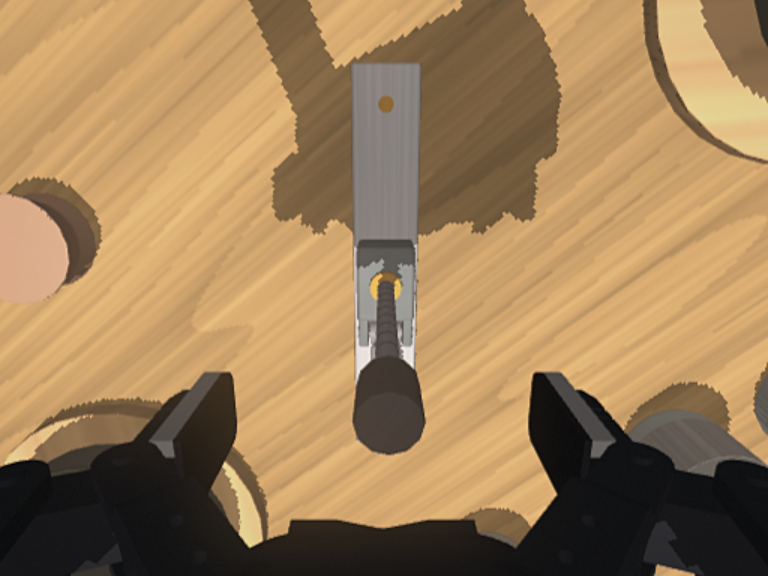

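The knob top is at (389,422), between fingers whose midpoint is column 383, so I shift about 1.3 mm along +y and then close.

Call:
arm_command(commands=[-1, 0.001, 0.0026, 0.002, 0, 0, 0, 0.3, 0.001, 0.0026, 0.002, 0, 0, 0, 1, 0.001, 0.0026, 0.002, 0, 0, 0, 1, 0.001, 0.0026, 0.002, 0, 0, 0, 1, 0.001, 0.0026, 0.002, 0, 0, 0, 1, 0.001, 0.0026, 0.002, 0, 0, 0, 1, 0.001, 0.0026, 0.002, 0, 0, 0, 1, 0.001, 0.0026, 0.002, 0, 0, 0, 1, 0.001, 0.0026, 0.002, 0, 0, 0, 1, 0.001, 0.0026, 0.002, 0, 0, 0, 1, 0.001, 0.0026, 0.002, 0, 0, 0, 1, 0.001, 0.0026, 0.002, 0, 0, 0], newtons=40)

```text
time_s: 3.92
position: [0.5225, -0.0164, 0.1594]
tool_rot: [[-0.774, 0.633, 0.0], [0.633, 0.774, 0.0], [-0.0, 0.0, -1.0]]
ft_force: [0.3, 0.8, 1.1]
grip_width: 0.0178
gripper_force: 39.0
```

Call:
arm_command(commands=[1, 0, 0, -0.01, 0, 0, 0, 1, 0, 0, -0.02, 0, 0, 0, 1, 0, 0, -0.04, 0, 0, 0, 1, 0, 0, -0.07, 0, 0, 0, 1, 0, 0, -0.11, 0, 0, 0, 1, 0, 0, -0.16, 0, 0, 0, 1, 0, 0, -0.21, 0, 0, 0, 1, 0, 0, -0.25, 0, 0, 0, 1, 0, 0, -0.28, 0, 0, 0, 1, 0, 0, -0.3, 0, 0, 0, 1, 0, 0, -0.3, 0, 0, 0, 1, 0, 0, -0.3, 0, 0, 0])

```text
time_s: 4.92
position: [0.5221, -0.0164, 0.3091]
tool_rot: [[-0.774, 0.633, -0.0], [0.633, 0.774, -0.0], [0.0, -0.0, -1.0]]
ft_force: [0.1, -0.2, -5.7]
grip_width: 0.0178
gripper_force: 39.8
```

```bash
python3 - <<'E'
from h import *
import pickle
plan([.550,-.260,.31],-39.1)
w=wrist();t=optics.get_image("top");s=optics.get_image("side");pickle.dump((w,t,s),open("c2.pkl","wb"))
cv2.imwrite("pics/w3.png",np.hstack([cv2.resize(w["image"][:,:,::-1],(400,300)),cv2.resize(s["image"][130:250,180:340,::-1],(400,300),interpolation=cv2.INTER_CUBIC)]))
E
```

```text
t 4.92 pos [ 0.5221 -0.0164  0.3091] ft [ 0.08 -0.25 -5.67] w 0.0178 39.82352077960968
shift [-0.3514 -0.342  -0.0019] turn [-0.0002 -0.0002 -0.0013]
```

View pics/w3.png

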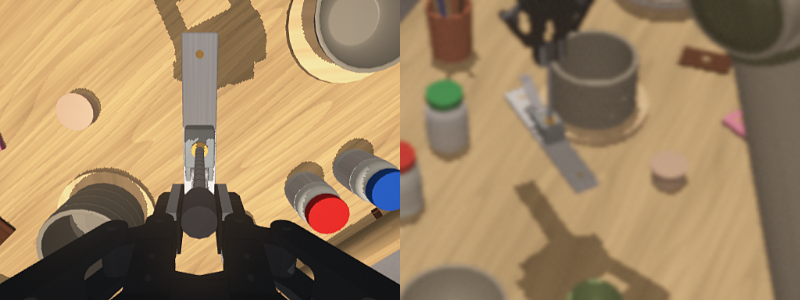

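Call:
arm_command(commands=[1, -0.01, -0.01, 0, 0, 0, 0, 1, -0.03, -0.03, 0, 0, 0, 0, 1, -0.07, -0.07, 0, 0, 0, 0, 1, -0.12, -0.12, 0, 0, 0, 0, 1, -0.17, -0.17, 0, 0, 0, 0, 1, -0.22, -0.22, 0, 0, 0, 0, 1, -0.27, -0.265, 0, 0, 0, 0, 1, -0.31, -0.3, 0, 0, 0, 0, 1, -0.335, -0.327, 0, 0, 0, 0, 1, -0.347, -0.339, 0, 0, 0, 0, 1, -0.351, -0.342, 0, 0, 0, 0, 1, -0.351, -0.342, 0, 0, 0, 0])

```text
time_s: 6.07
position: [0.55, -0.2599, 0.3088]
tool_rot: [[-0.774, 0.633, -0.001], [0.633, 0.774, 0.001], [0.001, 0.0, -1.0]]
ft_force: [1.5, -0.7, -5.0]
grip_width: 0.0177
gripper_force: 39.7
```

```bash
python3 - <<'E'
from h import *
import pickle
plan([.550,-.260,.274],-39.1)
c=pickle.load(open("c0.pkl","rb"))["side"]; print(atz(c,403*.64,240*.64,.109))
w=wrist();t=optics.get_image("top")
cv2.imwrite("pics/w4.png",np.hstack([cv2.resize(w["image"][:,:,::-1],(400,300)),cv2.resize(t["image"][110:230,270:430,::-1],(400,300),interpolation=cv2.INTER_CUBIC)]))
s=env.observe();print(np.array(s["tool_rot"]).round(4),s["wrist_torque"])
E
```

```text
t 6.07 pos [ 0.55   -0.2599  0.3088] ft [ 1.5  -0.68 -4.99] w 0.0177 39.738702178001404
shift [-0.0002 -0.0003  0.0697] turn [ 0.0001 -0.0005 -0.0014]
[ 0.54774936 -0.25182515  0.109     ]
[[-7.751e-01  6.318e-01 -1.000e-04]
 [ 6.318e-01  7.751e-01  5.000e-04]
 [ 4.000e-04  3.000e-04 -1.000e+00]] [ 0.0164087   0.04280298 -0.00842196]
```

View pics/w4.png

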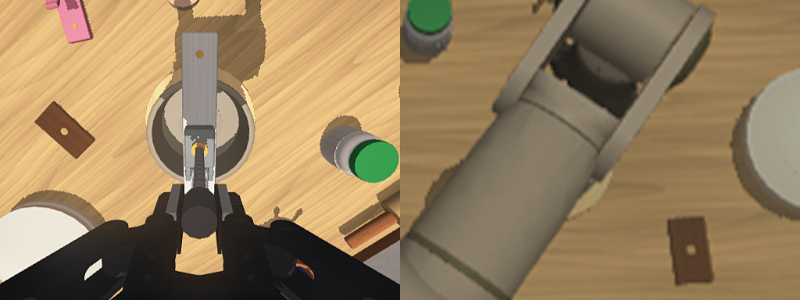

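The wrist view shows the pot rim at columns 146–252, so it is centred under the knob at column 200. I lower gently onto the rim.

Call:
arm_command(commands=[1, 0, 0, 0.01, 0, 0, -0.001, 1, 0, 0, 0.03, 0, 0, -0.001, 1, 0, 0, 0.05, 0, 0, -0.001, 1, 0, 0, 0.062, 0, 0, -0.001, 1, 0, 0, 0.068, 0, 0, -0.001, 1, 0, 0, 0.072, 0, 0, -0.001, 1, 0, 0, 0.076, 0, 0, -0.001, 1, 0, 0, 0.08, 0, 0, -0.001, 1, 0, 0, 0.084, 0, 0, -0.001, 1, 0, 0, 0.088, 0, 0, -0.001, 1, 0, 0, 0.09, 0, 0, -0.001, 1, 0, 0, 0.09, 0, 0, -0.001])

```text
time_s: 7.17
position: [0.5502, -0.2599, 0.2648]
tool_rot: [[-0.776, 0.631, 0.001], [0.631, 0.776, -0.0], [-0.001, 0.0, -1.0]]
ft_force: [-0.2, 1.3, 0.4]
grip_width: 0.0176
gripper_force: 40.1
```

The bar is resting on the rim. Next I slide the probe down to just above the shallowest possible floor.

Call:
arm_command(commands=[1, 0, 0, 0, 0, 0, 0, 1, 0, 0, 0, 0, 0, 0, 1, 0, 0, 0.01, 0, 0, 0, 1, 0, 0, 0.026, 0, 0, 0, 1, 0, 0, 0.044, 0, 0, 0, 1, 0, 0, 0.062, 0, 0, 0, 1, 0, 0, 0.08, 0, 0, 0, 1, 0, 0, 0.098, 0, 0, 0, 1, 0, 0, 0.116, 0, 0, 0, 1, 0, 0, 0.13, 0, 0, 0, 1, 0, 0, 0.139, 0, 0, 0, 1, 0, 0, 0.141, 0, 0, 0])

```text
time_s: 8.17
position: [0.5501, -0.2599, 0.1928]
tool_rot: [[-0.776, 0.631, -0.001], [0.631, 0.776, 0.001], [0.001, 0.0, -1.0]]
ft_force: [1.0, 1.6, -0.7]
grip_width: 0.0176
gripper_force: 40.2
```

Call:
arm_command(commands=[1, 0, 0, 0, 0, 0, 0, 1, 0, 0, 0, 0, 0, 0, 1, 0, 0, 0, 0, 0, 0])

```text
time_s: 8.42
position: [0.5501, -0.2599, 0.1939]
tool_rot: [[-0.776, 0.631, -0.0], [0.631, 0.776, 0.0], [0.0, 0.0, -1.0]]
ft_force: [0.8, 1.9, -2.1]
grip_width: 0.0181
gripper_force: 40.0
```

```bash
python3 - <<'E'
from h import *
s=env.observe();print(s["time_s"],np.round(s["position"],4),np.round(s["ft_force"],2),np.round(s["wrist_torque"],3))
# floor height from top view: fit floor edge circle radius .062 (visible far edge of floor)
import pickle
c=pickle.load(open("c0.pkl","rb"))["top"]
g=cv2.cvtColor(c["image"],cv2.COLOR_RGB2GRAY)
for z in(.022,.026,.030,.034):
    print(z,[(proj(c,[.55+.062*np.cos(a),-.26+.062*np.sin(a),z])-[298,140]+.5).round(1).tolist() for a in np.radians([0,90,180,270])])
print(g[140+15:140+50:1,298+20].tolist()); print(g[140+25,298+10:298+58].tolist())
E
```

```text
8.4167 [ 0.5501 -0.2599  0.1939] [ 0.82  1.9  -2.14] [ 0.342 -0.155 -0.027]
0.022 [[30.6, 14.7], [13.3, 32.7], [32.5, 50.1], [49.8, 31.8]]
0.026 [[30.8, 14.3], [13.4, 32.4], [32.7, 49.9], [50.0, 31.5]]
0.03 [[30.9, 14.0], [13.5, 32.1], [32.9, 49.7], [50.3, 31.3]]
0.034 [[31.1, 13.7], [13.7, 31.9], [33.0, 49.4], [50.5, 31.0]]
[49, 48, 55, 98, 118, 116, 116, 116, 115, 115, 115, 116, 114, 115, 116, 116, 115, 116, 116, 116, 116, 114, 112, 113, 115, 99, 64, 57, 56, 57, 56, 57, 57, 60, 77]
[89, 78, 49, 67, 114, 116, 111, 117, 115, 116, 115, 115, 116, 112, 102, 112, 112, 112, 111, 113, 112, 112, 111, 112, 112, 111, 112, 112, 112, 115, 116, 119, 112, 63, 66, 68, 67, 66, 53, 51, 53, 52, 51, 48, 69, 118, 112, 107]
```

Call:
arm_command(commands=[1, 0, 0, 0.001, 0, 0, 0, 1, 0, 0, 0.002, 0, 0, 0, 1, 0, 0, 0.002, 0, 0, 0, 1, 0, 0, 0.002, 0, 0, 0])

```text
time_s: 8.75
position: [0.5501, -0.2599, 0.1931]
tool_rot: [[-0.776, 0.631, 0.0], [0.631, 0.776, -0.0], [-0.0, -0.0, -1.0]]
ft_force: [-0.1, 2.7, 0.7]
grip_width: 0.0178
gripper_force: 40.2
```

Call:
arm_command(commands=[1, 0, 0, 0.001, 0, 0, 0, 1, 0, 0, 0.0016, 0, 0, 0, 1, 0, 0, 0.0016, 0, 0, 0])

```text
time_s: 9.0
position: [0.5501, -0.2599, 0.192]
tool_rot: [[-0.776, 0.631, 0.0], [0.631, 0.776, -0.0], [-0.0, 0.0, -1.0]]
ft_force: [-0.3, 1.4, 0.1]
grip_width: 0.0175
gripper_force: 40.2
```

Call:
arm_command(commands=[1, 0, 0, 0.0008, 0, 0, 0, 1, 0, 0, 0.0016, 0, 0, 0, 1, 0, 0, 0.0016, 0, 0, 0])

```text
time_s: 9.25
position: [0.5501, -0.2599, 0.1911]
tool_rot: [[-0.776, 0.631, -0.0], [0.631, 0.776, 0.0], [0.0, 0.0, -1.0]]
ft_force: [0.0, 2.5, 0.1]
grip_width: 0.0178
gripper_force: 40.2
```

Call:
arm_command(commands=[1, 0, 0, 0.0008, 0, 0, 0, 1, 0, 0, 0.0016, 0, 0, 0, 1, 0, 0, 0.0016, 0, 0, 0])

```text
time_s: 9.5
position: [0.5501, -0.2599, 0.1903]
tool_rot: [[-0.776, 0.631, -0.0], [0.631, 0.776, 0.0], [0.0, 0.0, -1.0]]
ft_force: [-0.3, 1.7, 0.9]
grip_width: 0.0177
gripper_force: 40.2
```

Call:
arm_command(commands=[1, 0, 0, 0.0008, 0, 0, 0, 1, 0, 0, 0.0016, 0, 0, 0, 1, 0, 0, 0.0016, 0, 0, 0])

```text
time_s: 9.75
position: [0.5501, -0.2599, 0.1895]
tool_rot: [[-0.776, 0.631, -0.0], [0.631, 0.776, 0.0], [0.0, 0.0, -1.0]]
ft_force: [-0.4, 1.8, -0.7]
grip_width: 0.0175
gripper_force: 40.2
```

Call:
arm_command(commands=[1, 0, 0, 0.0008, 0, 0, 0, 1, 0, 0, 0.0016, 0, 0, 0, 1, 0, 0, 0.0016, 0, 0, 0])

```text
time_s: 10.0
position: [0.5501, -0.2599, 0.1887]
tool_rot: [[-0.776, 0.631, -0.0], [0.631, 0.776, 0.0], [0.0, 0.0, -1.0]]
ft_force: [-0.2, 2.4, -0.5]
grip_width: 0.0179
gripper_force: 40.3
```

Call:
arm_command(commands=[1, 0, 0, 0.0008, 0, 0, 0, 1, 0, 0, 0.0016, 0, 0, 0, 1, 0, 0, 0.0016, 0, 0, 0])

```text
time_s: 10.25
position: [0.5501, -0.2599, 0.1879]
tool_rot: [[-0.776, 0.631, -0.0], [0.631, 0.776, 0.0], [0.0, 0.0, -1.0]]
ft_force: [0.5, 3.0, 0.5]
grip_width: 0.0177
gripper_force: 40.3
```

Call:
arm_command(commands=[1, 0, 0, 0.0008, 0, 0, 0, 1, 0, 0, 0.0016, 0, 0, 0, 1, 0, 0, 0.0016, 0, 0, 0])

```text
time_s: 10.5
position: [0.5501, -0.2599, 0.1871]
tool_rot: [[-0.776, 0.631, -0.0], [0.631, 0.776, 0.0], [0.0, 0.0, -1.0]]
ft_force: [0.8, 2.3, 0.3]
grip_width: 0.0177
gripper_force: 40.3
```

Call:
arm_command(commands=[1, 0, 0, 0.0008, 0, 0, 0, 1, 0, 0, 0.0016, 0, 0, 0, 1, 0, 0, 0.0016, 0, 0, 0])

```text
time_s: 10.75
position: [0.5501, -0.2599, 0.1863]
tool_rot: [[-0.776, 0.631, 0.0], [0.631, 0.776, 0.0], [0.0, 0.0, -1.0]]
ft_force: [-0.2, 3.4, 0.5]
grip_width: 0.0178
gripper_force: 40.3
```

Call:
arm_command(commands=[1, 0, 0, 0.0008, 0, 0, 0, 1, 0, 0, 0.0016, 0, 0, 0, 1, 0, 0, 0.0016, 0, 0, 0])

```text
time_s: 11.0
position: [0.5501, -0.2599, 0.1855]
tool_rot: [[-0.776, 0.631, -0.0], [0.631, 0.776, 0.0], [0.0, 0.0, -1.0]]
ft_force: [0.7, 3.3, 0.5]
grip_width: 0.018
gripper_force: 40.3
```

Call:
arm_command(commands=[1, 0, 0, 0.0008, 0, 0, 0, 1, 0, 0, 0.0016, 0, 0, 0, 1, 0, 0, 0.0016, 0, 0, 0])

```text
time_s: 11.25
position: [0.5501, -0.2599, 0.1848]
tool_rot: [[-0.776, 0.631, -0.0], [0.631, 0.776, 0.0], [0.0, 0.0, -1.0]]
ft_force: [0.0, 2.8, 1.0]
grip_width: 0.0176
gripper_force: 40.3
```

Call:
arm_command(commands=[1, 0, 0, 0.0008, 0, 0, 0, 1, 0, 0, 0.0016, 0, 0, 0, 1, 0, 0, 0.0016, 0, 0, 0])

```text
time_s: 11.5
position: [0.5501, -0.2599, 0.1839]
tool_rot: [[-0.776, 0.631, 0.0], [0.631, 0.776, 0.0], [0.0, 0.0, -1.0]]
ft_force: [0.5, 2.1, -0.4]
grip_width: 0.0179
gripper_force: 40.3
```

Call:
arm_command(commands=[1, 0, 0, 0.0008, 0, 0, 0, 1, 0, 0, 0.0016, 0, 0, 0, 1, 0, 0, 0.0016, 0, 0, 0])

```text
time_s: 11.75
position: [0.5501, -0.2599, 0.1831]
tool_rot: [[-0.776, 0.631, -0.0], [0.631, 0.776, 0.0], [0.0, 0.0, -1.0]]
ft_force: [1.0, 2.7, -0.4]
grip_width: 0.0177
gripper_force: 40.3
```

Call:
arm_command(commands=[1, 0, 0, 0.0008, 0, 0, 0, 1, 0, 0, 0.0016, 0, 0, 0, 1, 0, 0, 0.0016, 0, 0, 0])

```text
time_s: 12.0
position: [0.5501, -0.2599, 0.1823]
tool_rot: [[-0.776, 0.631, -0.0], [0.631, 0.776, 0.0], [0.0, 0.0, -1.0]]
ft_force: [0.1, 2.5, -0.3]
grip_width: 0.0179
gripper_force: 40.3
```

Call:
arm_command(commands=[1, 0, 0, 0.0008, 0, 0, 0, 1, 0, 0, 0.0016, 0, 0, 0, 1, 0, 0, 0.0016, 0, 0, 0])

```text
time_s: 12.25
position: [0.5501, -0.2599, 0.1815]
tool_rot: [[-0.776, 0.631, -0.0], [0.631, 0.776, 0.0], [0.0, 0.0, -1.0]]
ft_force: [0.7, 2.7, -0.5]
grip_width: 0.0177
gripper_force: 40.3
```

Call:
arm_command(commands=[1, 0, 0, 0.0008, 0, 0, 0, 1, 0, 0, 0.0016, 0, 0, 0, 1, 0, 0, 0.0016, 0, 0, 0])

```text
time_s: 12.5
position: [0.5501, -0.2599, 0.1809]
tool_rot: [[-0.776, 0.631, 0.0], [0.631, 0.776, -0.0], [-0.0, -0.0, -1.0]]
ft_force: [-0.8, 2.0, 1.1]
grip_width: 0.0177
gripper_force: 40.4
```

Call:
arm_command(commands=[1, 0, 0, 0.0006, 0, 0, 0, 1, 0, 0, 0.001, 0, 0, 0, 1, 0, 0, 0.001, 0, 0, 0])

```text
time_s: 12.75
position: [0.5501, -0.2599, 0.1807]
tool_rot: [[-0.776, 0.631, 0.0], [0.631, 0.776, -0.0], [-0.0, -0.0, -1.0]]
ft_force: [-0.4, 4.0, 3.9]
grip_width: 0.0178
gripper_force: 40.5
```

Call:
arm_command(commands=[1, 0, 0, 0, 0, 0, 0, 1, 0, 0, 0, 0, 0, 0, 1, 0, 0, 0, 0, 0, 0, 1, 0, 0, 0, 0, 0, 0])

```text
time_s: 13.08
position: [0.5501, -0.2599, 0.1805]
tool_rot: [[-0.776, 0.631, 0.0], [0.631, 0.776, -0.0], [-0.0, -0.0, -1.0]]
ft_force: [-0.6, 2.9, 4.9]
grip_width: 0.018
gripper_force: 40.5
```

Foot contact is at about 5 N. I release the knob and hold still.

Call:
arm_command(commands=[0.3, 0, 0, 0, 0, 0, 0, 0.3, 0, 0, 0, 0, 0, 0, 0, 0, 0, 0, 0, 0, 0, 0, 0, 0, 0, 0, 0, 0, -0.2, 0, 0, 0, 0, 0, 0, -0.2, 0, 0, 0, 0, 0, 0, -0.2, 0, 0, 0, 0, 0, 0])

```text
time_s: 13.67
position: [0.5501, -0.26, 0.1803]
tool_rot: [[-0.776, 0.631, -0.0], [0.631, 0.776, -0.0], [-0.0, -0.0, -1.0]]
ft_force: [-0.2, 0.8, -0.3]
grip_width: 0.0512
gripper_force: 0.0
```

```bash
python3 - <<'E'
from h import *
import pickle
plan([.55,-.26,.26],-39.1)
w=wrist();pickle.dump(w,open("w5.pkl","wb"))
cv2.imwrite("pics/w5.png",cv2.resize(w["image"][:,:,::-1],(768,576)))
E
```

```text
t 13.67 pos [ 0.5501 -0.26    0.1803] ft [-0.16  0.76 -0.32] w 0.0512 0.0
shift [ 1.000e-04 -2.000e-04 -1.595e-01] turn [-0.      0.     -0.0003]
```

View pics/w5.png

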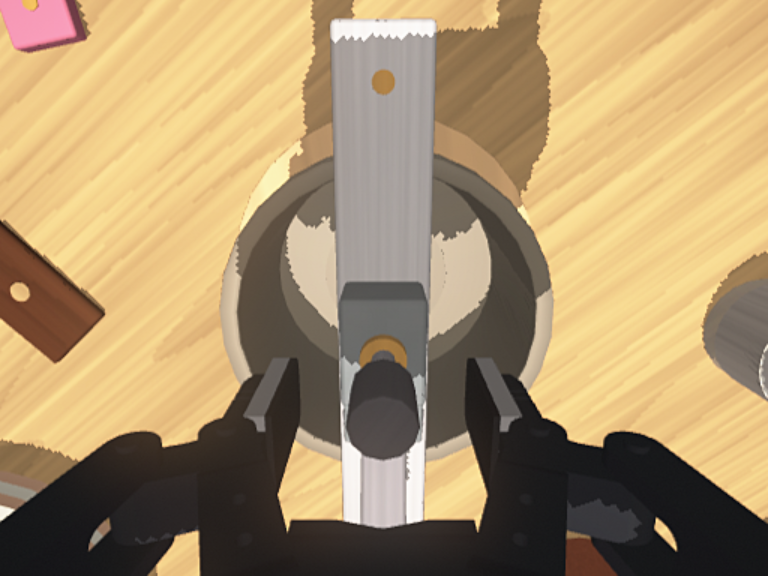

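The wrist view shows the gauge flat and centred across the rim, with the knob free at (384,425). I rise, shut the fingers and go over the lever tip.

Call:
arm_command(commands=[-0.2, 0, 0, -0.02, 0, 0, 0, -0.2, 0, 0, -0.06, 0, 0, 0, -0.2, 0, 0, -0.12, 0, 0, 0, -0.2, 0, 0, -0.18, 0, 0, 0, 1, 0, 0, -0.2, 0, 0, 0, 1, -0.05, 0, -0.2, 0, 0, 0, 1, -0.1, 0, -0.2, 0, 0, 0, 1, -0.14, 0, -0.2, 0, 0, 0, 1, -0.144, 0, -0.2, 0, 0, 0, 1, -0.144, 0, -0.15, 0, 0, 0, 1, -0.144, 0, -0.1, 0, 0, 0, 1, -0.144, 0, -0.07, 0, 0, 0])

```text
time_s: 14.72
position: [0.6051, -0.3046, 0.213]
tool_rot: [[-0.776, 0.631, -0.003], [0.631, 0.776, 0.002], [0.003, -0.0, -1.0]]
ft_force: [0.0, -1.1, 0.2]
grip_width: -0.0001
gripper_force: 0.0
```

Call:
arm_command(commands=[1, 0, 0, 0, 0, 0, 0, 1, 0, 0, 0, 0, 0, 0, 1, 0, 0, 0, 0, 0, 0, 1, 0, 0, 0.01, 0, 0, 0, 1, 0, 0, 0.01, 0, 0, 0])

```text
time_s: 15.13
position: [0.606, -0.3053, 0.2107]
tool_rot: [[-0.776, 0.631, 0.001], [0.631, 0.776, -0.0], [-0.001, 0.0, -1.0]]
ft_force: [0.3, -0.2, -0.5]
grip_width: 0.0001
gripper_force: 0.0
```

```bash
python3 - <<'E'
from h import *
a=np.radians(-39.2);X=np.array([np.cos(a),np.sin(a),0])
plan(np.array([.5501,-.26,.196])+X*.074,-39.2)
w=wrist();s=optics.get_image("side")
cv2.imwrite("pics/w6.png",np.hstack([cv2.resize(w["image"][:,:,::-1],(400,300)),cv2.resize(s["image"][110:200,210:330,::-1],(400,300),interpolation=cv2.INTER_CUBIC)]))
E
```

```text
t 15.13 pos [ 0.606  -0.3053  0.2107] ft [ 0.27 -0.18 -0.53] w 0.0001 0.0
shift [-0.0041 -0.0004  0.0294] turn [0.     0.0004 0.0006]
```

View pics/w6.png

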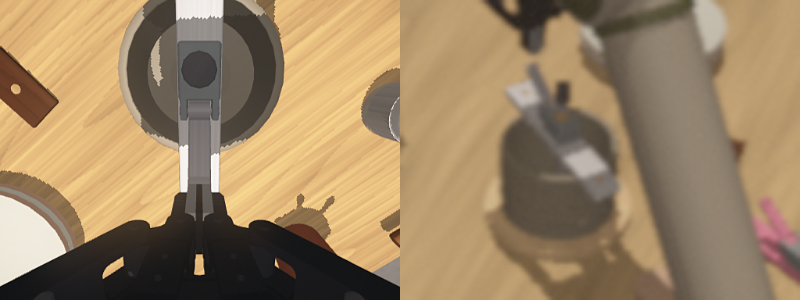

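The shut fingertips are above the lever's free end and the gauge stands undisturbed. I press down in stages.

Call:
arm_command(commands=[1, -0.002, 0, 0.01, 0, 0, 0, 1, -0.004, 0, 0.02, 0, 0, 0, 1, -0.004, 0, 0.026, 0, 0, 0, 1, -0.004, 0, 0.031, 0, 0, 0, 1, -0.004, 0, 0.036, 0, 0, 0, 1, -0.005, 0, 0.04, 0, 0, 0, 1, -0.005, 0, 0.04, 0, 0, 0])

```text
time_s: 15.82
position: [0.6084, -0.3073, 0.1907]
tool_rot: [[-0.776, 0.631, 0.002], [0.631, 0.776, -0.001], [-0.002, 0.0, -1.0]]
ft_force: [1.5, -0.3, 3.8]
grip_width: 0.0001
gripper_force: 1.1
```

Call:
arm_command(commands=[1, -0.001, 0, 0.004, 0, 0, 0, 1, -0.002, 0, 0.008, 0, 0, 0, 1, -0.004, 0, 0.012, 0, 0, 0, 1, -0.005, 0, 0.016, 0, 0, 0, 1, -0.006, 0, 0.02, 0, 0, 0, 1, -0.006, 0, 0.02, 0, 0, 0])

```text
time_s: 16.32
position: [0.6099, -0.3086, 0.1794]
tool_rot: [[-0.776, 0.631, -0.002], [0.631, 0.776, 0.001], [0.002, -0.0, -1.0]]
ft_force: [0.7, -0.1, 1.2]
grip_width: 0.0003
gripper_force: 0.4
```

Call:
arm_command(commands=[1, -0.001, 0, 0.003, 0, 0, 0, 1, -0.002, 0, 0.006, 0, 0, 0, 1, -0.003, 0, 0.009, 0, 0, 0, 1, -0.004, 0, 0.012, 0, 0, 0, 1, -0.005, 0, 0.015, 0, 0, 0, 1, -0.005, 0, 0.018, 0, 0, 0, 1, -0.005, 0, 0.02, 0, 0, 0, 1, -0.005, 0, 0.02, 0, 0, 0])

```text
time_s: 16.98
position: [0.6121, -0.3103, 0.1698]
tool_rot: [[-0.776, 0.631, -0.001], [0.631, 0.776, 0.001], [0.001, -0.0, -1.0]]
ft_force: [-0.1, -1.1, -0.1]
grip_width: -0.0002
gripper_force: 0.0
```

Call:
arm_command(commands=[1, -0.001, 0, 0.002, 0, 0, 0, 1, -0.002, 0, 0.004, 0, 0, 0, 1, -0.002, 0, 0.005, 0, 0, 0, 1, -0.002, 0, 0.005, 0, 0, 0])

```text
time_s: 17.32
position: [0.613, -0.3111, 0.1678]
tool_rot: [[-0.776, 0.631, 0.0], [0.631, 0.776, -0.0], [-0.0, 0.0, -1.0]]
ft_force: [-0.1, -0.1, 0.8]
grip_width: 0.0002
gripper_force: 0.2
```

Call:
arm_command(commands=[1, 0, 0, 0.001, 0, 0, 0, 1, 0, 0, 0.002, 0, 0, 0, 1, 0, 0, 0.002, 0, 0, 0])

```text
time_s: 17.57
position: [0.6131, -0.3111, 0.1671]
tool_rot: [[-0.776, 0.631, 0.001], [0.631, 0.776, -0.0], [-0.001, -0.0, -1.0]]
ft_force: [0.7, -0.8, 1.3]
grip_width: 0.0001
gripper_force: 0.9
```

Call:
arm_command(commands=[1, 0, 0, 0.001, 0, 0, 0, 1, 0, 0, 0.002, 0, 0, 0, 1, 0, 0, 0.002, 0, 0, 0])

```text
time_s: 17.82
position: [0.6131, -0.3112, 0.1661]
tool_rot: [[-0.776, 0.631, 0.001], [0.631, 0.776, -0.001], [-0.001, 0.0, -1.0]]
ft_force: [0.6, -0.1, 3.4]
grip_width: 0.0003
gripper_force: 1.6
```

Call:
arm_command(commands=[1, 0, 0, 0.001, 0, 0, 0, 1, 0, 0, 0.002, 0, 0, 0, 1, 0, 0, 0.002, 0, 0, 0])

```text
time_s: 18.07
position: [0.6132, -0.3112, 0.1653]
tool_rot: [[-0.776, 0.631, 0.001], [0.631, 0.776, -0.001], [-0.001, 0.0, -1.0]]
ft_force: [1.6, -1.6, 4.8]
grip_width: 0.0002
gripper_force: 2.1
```

Call:
arm_command(commands=[1, 0, 0, 0.001, 0, 0, 0, 1, 0, 0, 0.002, 0, 0, 0, 1, 0, 0, 0.002, 0, 0, 0])

```text
time_s: 18.32
position: [0.6133, -0.3113, 0.1649]
tool_rot: [[-0.776, 0.631, 0.002], [0.631, 0.776, -0.001], [-0.002, 0.0, -1.0]]
ft_force: [0.2, 0.2, 7.4]
grip_width: -0.0002
gripper_force: 3.3
```

Call:
arm_command(commands=[1, 0, 0, 0.0006, 0, 0, 0, 1, 0, 0, 0.0006, 0, 0, 0, 1, 0, 0, 0.0006, 0, 0, 0])

```text
time_s: 18.57
position: [0.6133, -0.3113, 0.1648]
tool_rot: [[-0.776, 0.631, 0.002], [0.631, 0.776, -0.001], [-0.002, 0.0, -1.0]]
ft_force: [0.5, -0.4, 7.7]
grip_width: -0.0001
gripper_force: 3.7
```

The stop is reached: z has levelled off at 0.165 with 7.7 N. I back off straight up.

Call:
arm_command(commands=[1, 0, 0, -0.002, 0, 0, 0, 1, 0, 0, -0.006, 0, 0, 0, 1, 0, 0, -0.02, 0, 0, 0, 1, 0, 0, -0.05, 0, 0, 0, 1, 0, 0, -0.1, 0, 0, 0, 1, 0, 0, -0.15, 0, 0, 0, 1, 0, 0, -0.2, 0, 0, 0, 1, -0.05, 0, -0.2, 0, 0, 0, 1, -0.1, 0, -0.2, 0, 0, 0, 1, -0.14, 0, -0.2, 0, 0, 0, 1, -0.14, 0, -0.2, 0, 0, 0, 1, -0.14, 0, -0.2, 0, 0, 0])

```text
time_s: 19.57
position: [0.6673, -0.3554, 0.2619]
tool_rot: [[-0.776, 0.631, -0.002], [0.631, 0.776, 0.001], [0.002, -0.0, -1.0]]
ft_force: [-0.4, 0.7, 0.0]
grip_width: 0.0003
gripper_force: 0.0
```

```bash
python3 - <<'E'
from h import *
a=np.radians(-39.2);X=np.array([np.cos(a),np.sin(a),0]);o=np.array([.5501,-.26,.109])
w=wrist();s=optics.get_image("side");print(env.observe()["time_s"])
for n,r,z in[("tip open",71.8,64),("tip closed",83,36),("bar end",110,12),("knobtop",0,85)]:
    p=o+X*r/1e3+[0,0,z/1e3];print(n,(proj(w,p)*400/512).round(1),((proj(s,p)-[210,110])*400/120+[400,0]).round(1))
cv2.imwrite("pics/w7.png",np.hstack([cv2.resize(w["image"][:,:,::-1],(400,300)),cv2.resize(s["image"][110:200,210:330,::-1],(400,300),interpolation=cv2.INTER_CUBIC)]))
E
```

```text
19.6667
tip open [200.   65.4] [532.3  64.1]
tip closed [199.9  80. ] [527.8  78.2]
bar end [199.8 107.4] [517.3  82.2]
knobtop [200.5 -56.9] [562.   82.6]
```

View pics/w7.png

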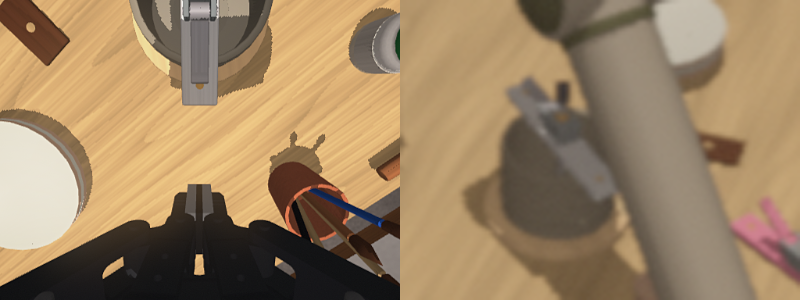

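The lever lies flat, its end at row 83 against a predicted 80 for the closed tip point and 65 if open. The bar is level on the rim, so I hand in.

```bash
python3 -c "
from rig import env
print(env.close_job())"
```

```text
the job is handed in; nothing more can be done
None
```

The job is handed in, verdict not shown: the gauge stands flat across the straight-sided pot's rim with the probe over the middle, the foot was lowered to about 5 N on the floor, and the lever was pressed to its stop and looked level afterwards; foot contact after locking was not measured directly.

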